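# Re-rack press samples in reverse order

## Robot

A 6-joint arm with a two-finger parallel gripper is mounted at the origin on the work surface. World frame = base frame: x ahead of the robot, y to its left, z up, the work surface at z = 0. Lengths are in m, angles in degrees, forces in N, time in s.
With the tool pointing down it reaches from about 0.25 to 0.8 m from the base axis. Payload 3.9 kg.
Tool frame: the origin (TCP) lies at the very end of the fingers, on their centre line; the grasp point (between the pads) lies bot.grip_point_offset behind it (bot.grip_point_offset is the distance from the TCP to the grasp point, in m); z points along the fingers, y is the direction in which the jaws open and shut (so a half turn about z gives the same grasp; the last joint's range is limited). The gripper opens to 85 mm and grips with 20 to 120 N. Pads are 22 mm wide; open, the fingers measure 114 mm over their backs; the gripper's body (76 mm by 85 mm) begins 54 mm behind the grasp point. The pads swing forward as they close: fully open they stand 13 mm farther back than shut.
Start: joints at [-75.229, 14.897, -7.913, 67.191, 0, 90], TCP at [0.134, -0.508, 0.231] pointing down, gripper open.
Joint ranges: [-159.42, 159.42], [-47.68, 98.78], [-73.54, 78.23], [-108.79, 121.32], [-90, 84.71], [-180, 180]. Speed limits (degrees/s): [147.25, 147.25, 180, 180, 180, 180].

## Interface

Orientations are given as [roll, pitch, yaw] about the fixed x, y, z axes, in that order (R = Rz(yaw) Ry(pitch) Rx(roll)).
In Python, from cell import bot gives the robot as it stands.
- The arm moves only by the tool move_arm, never from a script. Its argument "increments" is a list of rows, each a list of 4 numbers: the shift along the world's x, y, z in m, then the turn about the world's z in rad. In form: [[x, y, z, roll], ...]. A call has 1 to 20 rows; each row is the pose to reach, as a shift and turn from the pose commanded when the call began; what a row does not reach only later rows make up. A row lasts 1/8 s, in which the tool goes at most 62.5 mm and 10.7 degrees, less where a joint would pass 70% of its speed; a pose out of reach is approached as far as the arm can. A call with a gripper value outside its range is refused whole. "gripper" is the closure, from -1 (fully open) to 1 (shut), so that 0 is half open, set as the call begins (left out, the last holds). The fingers move at their own pace and stop on an object; "newtons" is the grip in N (left out, the last holds). Time passes only in rows, so rows that repeat a pose let the fingers close. It gives the time, the measured TCP pose, the force and the opening at its end, in the units of the state.
- bot.get_obs(): the state, without advancing time (a new reading comes with each control period).
- bot.grab_frame(name): name is "scene" or "top" or "wrist"; returns a dict with "image" (384x512x3 uint8, red, green, blue), "range_z" (384x512 float32, m along the optical axis (not along the pixel's ray), 0 where there is no reading), "fx", "fy", "cx", "cy" (pixels), "rvec" (rotation vector, rad) and "tvec" (3), from world to camera coordinates, as OpenCV has them; the wrist camera has in their place "tool_from_camera" (4x4, takes a point from camera to tool coordinates, whose origin is the TCP and whose axes are the flange's). Camera axes: x right, y down, z forward; pixel columns grow to the right and rows downward; lengths in m; the calibration is good to about 2 mm. A picture is of the moment at which its call begins: read the wrist's pose just before it.
- bot.close_job(): hands the job in, once; it reports no verdict.
The state is a dict: "clock": time; "joint_positions": joint angles; "qd": joint speeds; "tau": joint torques, N m; "position": TCP position; "ee_rot": TCP orientation; "force": force on the tool from outside, world axes, zero at the start; "moment": the same for the moment, N m; "gripper_width": opening from 0.0 (shut) to 1.0 (fully open).
Only numpy, scipy, OpenCV 4.12 (cv2) and the standard library are available. Lean on these libraries where they do the work, as an engineer would, in place of code of your own. Each camera call takes 0.05 s, during which the arm holds its last target.

## Task

Move the four pressed samples from the grey rack to the blue rack so that the row is reversed as counted from the yellow end blocks. Take them one at a time, always the one nearest the grey rack's yellow block, and fill the blue rack starting with the pocket farthest from its own yellow block, so that the last sample ends up next to that block. Leave the waiting samples in their pockets until their turn, and leave all four standing upright on the pocket floors, let go and at rest.

Things in the scene. Friction and masses are not known exactly. Their poses are not given: they have to be found in the camera images.
- channel: black U-shaped channel bracket, open at the top, 44 (its x) x 34 (its y) mm, 48 high, walls 4 thick with a steel rivet through both; grip it across the outside of its two walls, 34 mm along its y. About 0.12 kg. Origin: centre of its underside, z up. Its x lies roughly along the rack's row at the start.
- bushing: pale silver-white (bare aluminium) round bushing: foot flange 44 mm diameter and 6 thick, solid shank 28 mm diameter, 48 high in all. About 0.15 kg. Origin: centre of its underside, z up.
- lug: green lug bracket: base plate 46 (its x) x 42 (its y) x 6 thick, with a block 26 (x) x 16 (y) standing in its middle, 48 high in all; grip the block, 16 mm along its y. About 0.14 kg. Origin: centre of its underside, z up. Its x lies roughly along the rack's row at the start.
- cup: red drawn cup, round, open at the top, 36 mm diameter at the foot and 38 at the rim, 46 high, wall 3 thick. About 0.10 kg. Origin: centre of its underside, z up.
- grey_rack: the grey rack holding one sample per pocket in any order. Low tray, mm: 344 x 90; four pockets, 68 x 82 clear, centred at x = -108, -36, 36, 108 on its own x axis; floor at z = 5, walls 4 thick up to z = 16. A yellow block on one end (x = 159 or -159, varies), a black one on the other. Fixed. Origin: centre of underside. 
- blue_rack: the blue plastic rack, empty at the start. Low tray, mm: 344 x 90; four pockets, 68 x 82 clear, centred at x = -108, -36, 36, 108 on its own x axis; floor at z = 5, walls 4 thick up to z = 16. A yellow block on one end (x = 159 or -159, varies), a black one on the other. Fixed. Origin: centre of underside. Racks lie left and right, either way round.
- grey_yellow_block: the yellow painted block, 22 (along the row) x 70 x 18 mm, fixed on one end of the grey rack; marks the end the row is counted from. Origin: centre of its underside, which is 5 mm above the bench. Pocket centres lie 51, 123, 195 and 267 mm from it along the row.
- blue_yellow_block: the yellow painted block, 22 (along the row) x 70 x 18 mm, fixed on one end of the blue rack; marks the end the row is counted from. Origin: centre of its underside, which is 5 mm above the bench. Pocket centres lie 51, 123, 195 and 267 mm from it along the row.

How it is judged (in metres and radians):
On the way, in this order (a step that is already met when the one before it is completed fails the run):
1. The sample that was next to the grey rack's yellow block stands in the blue rack's place farthest from its yellow block; the other three still wait in the grey rack (((horizontal distance between channel and blue_yellow_block between 0.248 and 0.286 m and y of channel in the frame of blue_rack between -0.025 and 0.025 m and z of channel in the frame of blue_rack below 0.011 m and angle between channel's own z axis and vertical below 0.15 rad) or (horizontal distance between bushing and blue_yellow_block between 0.248 and 0.286 m and y of bushing in the frame of blue_rack between -0.025 and 0.025 m and z of bushing in the frame of blue_rack below 0.011 m and angle between bushing's own z axis and vertical below 0.15 rad) or (horizontal distance between lug and blue_yellow_block between 0.248 and 0.286 m and y of lug in the frame of blue_rack between -0.025 and 0.025 m and z of lug in the frame of blue_rack below 0.011 m and angle between lug's own z axis and vertical below 0.15 rad) or (horizontal distance between cup and blue_yellow_block between 0.248 and 0.286 m and y of cup in the frame of blue_rack between -0.025 and 0.025 m and z of cup in the frame of blue_rack below 0.011 m and angle between cup's own z axis and vertical below 0.15 rad)) and ((horizontal distance between channel and blue_yellow_block between 0.248 and 0.286 m and y of channel in the frame of blue_rack between -0.025 and 0.025 m and z of channel in the frame of blue_rack below 0.011 m and angle between channel's own z axis and vertical below 0.15 rad) or (distance of channel from where it was at the start of the episode below 0.03 m and horizontal distance between channel and grey_yellow_block above 0.081 m)) and ((horizontal distance between bushing and blue_yellow_block between 0.248 and 0.286 m and y of bushing in the frame of blue_rack between -0.025 and 0.025 m and z of bushing in the frame of blue_rack below 0.011 m and angle between bushing's own z axis and vertical below 0.15 rad) or (distance of bushing from where it was at the start of the episode below 0.03 m and horizontal distance between bushing and grey_yellow_block above 0.081 m)) and ((horizontal distance between lug and blue_yellow_block between 0.248 and 0.286 m and y of lug in the frame of blue_rack between -0.025 and 0.025 m and z of lug in the frame of blue_rack below 0.011 m and angle between lug's own z axis and vertical below 0.15 rad) or (distance of lug from where it was at the start of the episode below 0.03 m and horizontal distance between lug and grey_yellow_block above 0.081 m)) and ((horizontal distance between cup and blue_yellow_block between 0.248 and 0.286 m and y of cup in the frame of blue_rack between -0.025 and 0.025 m and z of cup in the frame of blue_rack below 0.011 m and angle between cup's own z axis and vertical below 0.15 rad) or (distance of cup from where it was at the start of the episode below 0.03 m and horizontal distance between cup and grey_yellow_block above 0.081 m))), for 0.2 s.
2. The second sample stands in the blue rack's third place from its yellow block, next to the first; the other two still wait in the grey rack (((horizontal distance between channel and blue_yellow_block between 0.176 and 0.214 m and y of channel in the frame of blue_rack between -0.025 and 0.025 m and z of channel in the frame of blue_rack below 0.011 m and angle between channel's own z axis and vertical below 0.15 rad) or (horizontal distance between bushing and blue_yellow_block between 0.176 and 0.214 m and y of bushing in the frame of blue_rack between -0.025 and 0.025 m and z of bushing in the frame of blue_rack below 0.011 m and angle between bushing's own z axis and vertical below 0.15 rad) or (horizontal distance between lug and blue_yellow_block between 0.176 and 0.214 m and y of lug in the frame of blue_rack between -0.025 and 0.025 m and z of lug in the frame of blue_rack below 0.011 m and angle between lug's own z axis and vertical below 0.15 rad) or (horizontal distance between cup and blue_yellow_block between 0.176 and 0.214 m and y of cup in the frame of blue_rack between -0.025 and 0.025 m and z of cup in the frame of blue_rack below 0.011 m and angle between cup's own z axis and vertical below 0.15 rad)) and ((horizontal distance between channel and blue_yellow_block between 0.176 and 0.286 m and y of channel in the frame of blue_rack between -0.025 and 0.025 m and z of channel in the frame of blue_rack below 0.011 m and angle between channel's own z axis and vertical below 0.15 rad) or (distance of channel from where it was at the start of the episode below 0.03 m and horizontal distance between channel and grey_yellow_block above 0.153 m)) and ((horizontal distance between bushing and blue_yellow_block between 0.176 and 0.286 m and y of bushing in the frame of blue_rack between -0.025 and 0.025 m and z of bushing in the frame of blue_rack below 0.011 m and angle between bushing's own z axis and vertical below 0.15 rad) or (distance of bushing from where it was at the start of the episode below 0.03 m and horizontal distance between bushing and grey_yellow_block above 0.153 m)) and ((horizontal distance between lug and blue_yellow_block between 0.176 and 0.286 m and y of lug in the frame of blue_rack between -0.025 and 0.025 m and z of lug in the frame of blue_rack below 0.011 m and angle between lug's own z axis and vertical below 0.15 rad) or (distance of lug from where it was at the start of the episode below 0.03 m and horizontal distance between lug and grey_yellow_block above 0.153 m)) and ((horizontal distance between cup and blue_yellow_block between 0.176 and 0.286 m and y of cup in the frame of blue_rack between -0.025 and 0.025 m and z of cup in the frame of blue_rack below 0.011 m and angle between cup's own z axis and vertical below 0.15 rad) or (distance of cup from where it was at the start of the episode below 0.03 m and horizontal distance between cup and grey_yellow_block above 0.153 m))), for 0.2 s.
3. The third sample stands in the blue rack's second place from its yellow block; the last one still waits in the grey rack (((horizontal distance between channel and blue_yellow_block between 0.104 and 0.142 m and y of channel in the frame of blue_rack between -0.025 and 0.025 m and z of channel in the frame of blue_rack below 0.011 m and angle between channel's own z axis and vertical below 0.15 rad) or (horizontal distance between bushing and blue_yellow_block between 0.104 and 0.142 m and y of bushing in the frame of blue_rack between -0.025 and 0.025 m and z of bushing in the frame of blue_rack below 0.011 m and angle between bushing's own z axis and vertical below 0.15 rad) or (horizontal distance between lug and blue_yellow_block between 0.104 and 0.142 m and y of lug in the frame of blue_rack between -0.025 and 0.025 m and z of lug in the frame of blue_rack below 0.011 m and angle between lug's own z axis and vertical below 0.15 rad) or (horizontal distance between cup and blue_yellow_block between 0.104 and 0.142 m and y of cup in the frame of blue_rack between -0.025 and 0.025 m and z of cup in the frame of blue_rack below 0.011 m and angle between cup's own z axis and vertical below 0.15 rad)) and ((horizontal distance between channel and blue_yellow_block between 0.104 and 0.286 m and y of channel in the frame of blue_rack between -0.025 and 0.025 m and z of channel in the frame of blue_rack below 0.011 m and angle between channel's own z axis and vertical below 0.15 rad) or (distance of channel from where it was at the start of the episode below 0.03 m and horizontal distance between channel and grey_yellow_block above 0.225 m)) and ((horizontal distance between bushing and blue_yellow_block between 0.104 and 0.286 m and y of bushing in the frame of blue_rack between -0.025 and 0.025 m and z of bushing in the frame of blue_rack below 0.011 m and angle between bushing's own z axis and vertical below 0.15 rad) or (distance of bushing from where it was at the start of the episode below 0.03 m and horizontal distance between bushing and grey_yellow_block above 0.225 m)) and ((horizontal distance between lug and blue_yellow_block between 0.104 and 0.286 m and y of lug in the frame of blue_rack between -0.025 and 0.025 m and z of lug in the frame of blue_rack below 0.011 m and angle between lug's own z axis and vertical below 0.15 rad) or (distance of lug from where it was at the start of the episode below 0.03 m and horizontal distance between lug and grey_yellow_block above 0.225 m)) and ((horizontal distance between cup and blue_yellow_block between 0.104 and 0.286 m and y of cup in the frame of blue_rack between -0.025 and 0.025 m and z of cup in the frame of blue_rack below 0.011 m and angle between cup's own z axis and vertical below 0.15 rad) or (distance of cup from where it was at the start of the episode below 0.03 m and horizontal distance between cup and grey_yellow_block above 0.225 m))), for 0.2 s.
4. The last sample stands in the blue rack's place next to its yellow block (((horizontal distance between channel and blue_yellow_block between 0.032 and 0.07 m and y of channel in the frame of blue_rack between -0.025 and 0.025 m and z of channel in the frame of blue_rack below 0.011 m and angle between channel's own z axis and vertical below 0.15 rad) or (horizontal distance between bushing and blue_yellow_block between 0.032 and 0.07 m and y of bushing in the frame of blue_rack between -0.025 and 0.025 m and z of bushing in the frame of blue_rack below 0.011 m and angle between bushing's own z axis and vertical below 0.15 rad) or (horizontal distance between lug and blue_yellow_block between 0.032 and 0.07 m and y of lug in the frame of blue_rack between -0.025 and 0.025 m and z of lug in the frame of blue_rack below 0.011 m and angle between lug's own z axis and vertical below 0.15 rad) or (horizontal distance between cup and blue_yellow_block between 0.032 and 0.07 m and y of cup in the frame of blue_rack between -0.025 and 0.025 m and z of cup in the frame of blue_rack below 0.011 m and angle between cup's own z axis and vertical below 0.15 rad)) and horizontal distance between channel and blue_yellow_block between 0.032 and 0.286 m and y of channel in the frame of blue_rack between -0.025 and 0.025 m and z of each of channel, bushing, lug, cup in the frame of blue_rack below 0.011 m and angle between each of channel, bushing, lug, cup's own z axis and vertical below 0.15 rad and horizontal distance between bushing and blue_yellow_block between 0.032 and 0.286 m and y of bushing in the frame of blue_rack between -0.025 and 0.025 m and horizontal distance between lug and blue_yellow_block between 0.032 and 0.286 m and y of lug in the frame of blue_rack between -0.025 and 0.025 m and horizontal distance between cup and blue_yellow_block between 0.032 and 0.286 m and y of cup in the frame of blue_rack between -0.025 and 0.025 m), for 0.2 s.
At the end, for the whole second after the job is handed in: One sample in each blue pocket, row reversed as the stages demand: within 19 mm of the pocket centre along the row and 25 mm across (any sample standing in its pocket), upright within 0.15 rad, underside within 6 mm of the pocket floor, released and at rest (((horizontal distance between channel and blue_yellow_block between 0.032 and 0.07 m and y of channel in the frame of blue_rack between -0.025 and 0.025 m and z of channel in the frame of blue_rack below 0.011 m and angle between channel's own z axis and vertical below 0.15 rad) or (horizontal distance between bushing and blue_yellow_block between 0.032 and 0.07 m and y of bushing in the frame of blue_rack between -0.025 and 0.025 m and z of bushing in the frame of blue_rack below 0.011 m and angle between bushing's own z axis and vertical below 0.15 rad) or (horizontal distance between lug and blue_yellow_block between 0.032 and 0.07 m and y of lug in the frame of blue_rack between -0.025 and 0.025 m and z of lug in the frame of blue_rack below 0.011 m and angle between lug's own z axis and vertical below 0.15 rad) or (horizontal distance between cup and blue_yellow_block between 0.032 and 0.07 m and y of cup in the frame of blue_rack between -0.025 and 0.025 m and z of cup in the frame of blue_rack below 0.011 m and angle between cup's own z axis and vertical below 0.15 rad)) and ((horizontal distance between channel and blue_yellow_block between 0.104 and 0.142 m and y of channel in the frame of blue_rack between -0.025 and 0.025 m and z of channel in the frame of blue_rack below 0.011 m and angle between channel's own z axis and vertical below 0.15 rad) or (horizontal distance between bushing and blue_yellow_block between 0.104 and 0.142 m and y of bushing in the frame of blue_rack between -0.025 and 0.025 m and z of bushing in the frame of blue_rack below 0.011 m and angle between bushing's own z axis and vertical below 0.15 rad) or (horizontal distance between lug and blue_yellow_block between 0.104 and 0.142 m and y of lug in the frame of blue_rack between -0.025 and 0.025 m and z of lug in the frame of blue_rack below 0.011 m and angle between lug's own z axis and vertical below 0.15 rad) or (horizontal distance between cup and blue_yellow_block between 0.104 and 0.142 m and y of cup in the frame of blue_rack between -0.025 and 0.025 m and z of cup in the frame of blue_rack below 0.011 m and angle between cup's own z axis and vertical below 0.15 rad)) and ((horizontal distance between channel and blue_yellow_block between 0.176 and 0.214 m and y of channel in the frame of blue_rack between -0.025 and 0.025 m and z of channel in the frame of blue_rack below 0.011 m and angle between channel's own z axis and vertical below 0.15 rad) or (horizontal distance between bushing and blue_yellow_block between 0.176 and 0.214 m and y of bushing in the frame of blue_rack between -0.025 and 0.025 m and z of bushing in the frame of blue_rack below 0.011 m and angle between bushing's own z axis and vertical below 0.15 rad) or (horizontal distance between lug and blue_yellow_block between 0.176 and 0.214 m and y of lug in the frame of blue_rack between -0.025 and 0.025 m and z of lug in the frame of blue_rack below 0.011 m and angle between lug's own z axis and vertical below 0.15 rad) or (horizontal distance between cup and blue_yellow_block between 0.176 and 0.214 m and y of cup in the frame of blue_rack between -0.025 and 0.025 m and z of cup in the frame of blue_rack below 0.011 m and angle between cup's own z axis and vertical below 0.15 rad)) and ((horizontal distance between channel and blue_yellow_block between 0.248 and 0.286 m and y of channel in the frame of blue_rack between -0.025 and 0.025 m and z of channel in the frame of blue_rack below 0.011 m and angle between channel's own z axis and vertical below 0.15 rad) or (horizontal distance between bushing and blue_yellow_block between 0.248 and 0.286 m and y of bushing in the frame of blue_rack between -0.025 and 0.025 m and z of bushing in the frame of blue_rack below 0.011 m and angle between bushing's own z axis and vertical below 0.15 rad) or (horizontal distance between lug and blue_yellow_block between 0.248 and 0.286 m and y of lug in the frame of blue_rack between -0.025 and 0.025 m and z of lug in the frame of blue_rack below 0.011 m and angle between lug's own z axis and vertical below 0.15 rad) or (horizontal distance between cup and blue_yellow_block between 0.248 and 0.286 m and y of cup in the frame of blue_rack between -0.025 and 0.025 m and z of cup in the frame of blue_rack below 0.011 m and angle between cup's own z axis and vertical below 0.15 rad)) and contact force between the fingers and channel below 0.1 N and contact force between the fingers and bushing below 0.1 N and contact force between the fingers and lug below 0.1 N and contact force between the fingers and cup below 0.1 N and linear speed of each of channel, bushing, lug, cup below 0.02 m/s and angular speed of each of channel, bushing, lug, cup below 0.2 rad/s); the robot touches nothing.
It also fails if it takes over 112 s, if anything falls off the work surface, if the arm or the gripper's body presses on something with over 40 N, if the wrist force passes 120 N, or if a joint passes its speed limit or range.

## Working session

There is one attempt and no reset: what is moved stays moved. The work goes in short steps, Python scripts to look and compute and a tool call to move; the robot and the scene stay as the last step left them, time stands still between calls to the robot, and variables do not carry over. Pictures are saved under pics/ and viewed, and the job is handed in when it is done.

Besides the shell and the picture viewer there is one more tool, called after ">>>" as name([rows], argument=value, ...), one row to a line, values as JSON. move_arm: Moves the arm, as the interface text tells. Its arguments: {"type":"object","properties":{"increments":{"type":"array"},"gripper":{"type":"number"},"newtons":{"type":"number"}},"required":["increments"]}

```bash
mkdir -p pics; ls
python3 - <<'E'
from cell import bot
import cv2,numpy as np
print(bot.get_obs(), bot.grip_point_offset)
for n in ["top","scene"]:
    f=bot.grab_frame(n)
    cv2.imwrite(f"pics/{n}0.png",f["image"][:,:,::-1])
    np.savez(f"pics/{n}0.npz",**f)
    print(n,f["fx"],f["fy"],f["cx"],f["cy"],f["rvec"],f["tvec"])
E
```

```text
pics
{'clock': 0.0, 'joint_positions': array([-7.52293851e+01,  1.49360627e+01, -7.98668760e+00,  6.71899336e+01,
        2.56972889e-04,  8.99990673e+01]), 'qd': array([-0.07046623, -0.03417061,  0.04444609,  0.00016661, -0.0093054 ,
       -0.13495625]), 'tau': array([ 1.63783261e-03, -4.05682182e+01,  2.53920060e+01,  1.88472506e-02,
        1.77346760e-04,  2.31682679e-05]), 'position': array([ 0.13367485, -0.50698604,  0.23045575]), 'ee_rot': array([-1.79887316e+02, -2.58806658e-04,  1.47715470e+01]), 'force': array([-0.78487297, -0.2776846 ,  0.52237445]), 'moment': array([ 0.04894864, -0.00225532,  0.00367925]), 'gripper_width': 1.0027333369505003} 0.0187
top 448.6001049712775 448.6001049712775 254.07114128857893 183.8659214312406 [ 2.17657198 -2.1151341   0.19231493] [-0.0291523   0.55965893  0.89930533]
scene 409.53426025258415 409.53426025258415 257.0987180024324 191.19412880334926 [ 2.33175332  1.11847241 -0.34096023] [-0.35172662 -0.33001908  1.12474484]
```

View pics/top0.png

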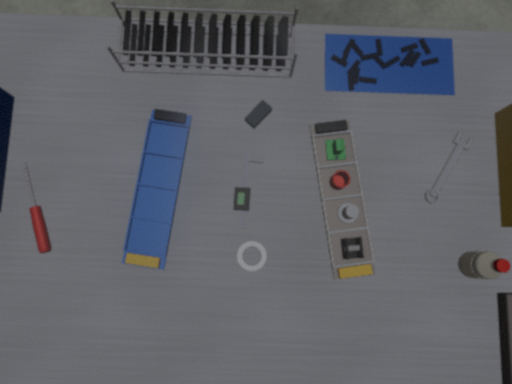

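View pics/scene0.png

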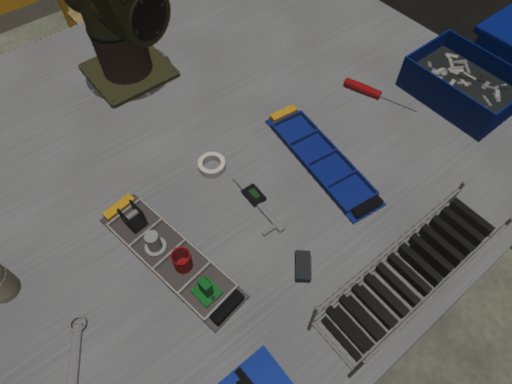

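```bash
cat > h.py <<'E'
import numpy as np,cv2
def world(f,u,v,z=None):
    R,_=cv2.Rodrigues(np.array(f["rvec"],float));t=np.array(f["tvec"],float).ravel()
    d=np.array([(u-float(f["cx"]))/float(f["fx"]),(v-float(f["cy"]))/float(f["fy"]),1.])
    c=-R.T@t; w=R.T@d
    if z is None:
        s=float(f["range_z"][int(round(v)),int(round(u))])
    else: s=(z-c[2])/w[2]
    return c+s*w
def cloud(f):
    R,_=cv2.Rodrigues(np.array(f["rvec"],float));t=np.array(f["tvec"],float).ravel()
    v,u=np.mgrid[:384,:512]; s=f["range_z"]
    d=np.dstack([(u-f["cx"])/f["fx"],(v-f["cy"])/f["fy"],np.ones_like(s)])*s[...,None]
    return (d-t)@R
E
python3 - <<'E'
import sys
sys.path.insert(0,'.')
from h import *
f=np.load("pics/top0.npz")
im=f["image"]; P=cloud(f)
hsv=cv2.cvtColor(im,cv2.COLOR_RGB2HSV)
cv2.imwrite("pics/gcrop.png",cv2.resize(im[110:285,300:385,::-1],None,fx=3.4,fy=3.4,interpolation=cv2.INTER_CUBIC))
cv2.imwrite("pics/bcrop.png",cv2.resize(im[100:275,115:200,::-1],None,fx=3.4,fy=3.4,interpolation=cv2.INTER_CUBIC))
y=((hsv[...,0]>18)&(hsv[...,0]<30)&(hsv[...,1]>150)&(hsv[...,2]>130)).astype(np.uint8)
n,l,s,c=cv2.connectedComponentsWithStats(y)
for i in range(1,n):
    if s[i,4]>100:
        print(s[i],c[i]); m=(l==i)&(P[...,2]>0.015)&(P[...,2]<0.03)
        q=P[m]; print(q.mean(0),np.median(q[:,2]),cv2.minAreaRect((q[:,:2]*1000).astype(np.float32)))
# bench z check
print(P[300,250],P[330,100])
for n_,lo,hi in [("blue",(100,120,60),(125,255,255))]:
    m=cv2.inRange(hsv,lo,hi)>0; m[:,:110]=0;m[:,200:]=0;m[:100]=0;m[275:]=0
    q=P[m];print(cv2.minAreaRect((q[:,:2]*1000).astype(np.float32)))
for nm,h in [("green",(45,75)),("red",(0,6))]:
    m=(hsv[...,0]>=h[0])&(hsv[...,0]<=h[1])&(hsv[...,1]>120); m[:,:300]=0;m[:,380:]=0;m[:110]=0;m[285:]=0
    q=P[m]; print(nm,q.mean(0),q[:,2].max(), cv2.minAreaRect((q[q[:,2]>.035][:,:2]*1000).astype(np.float32)),cv2.minAreaRect((q[:,:2]*1000).astype(np.float32)))
E
```

```text
[ 0.3180557  -0.01197171 -0.00142704] [0.24989599 0.29818737 0.00170794]
((544.1158447265625, 114.2347412109375), (254.31700134277344, 337.4974365234375), 83.363037109375)<stdin>:22: RuntimeWarning: Mean of empty slice.
  ret = um.true_divide(
Traceback (most recent call last):
ValueError: zero-size array to reduction operation maximum which has no identity
```

View pics/gcrop.png

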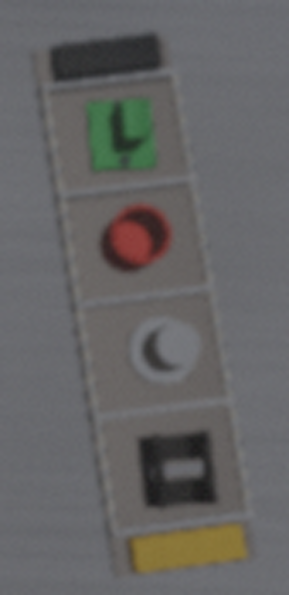

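View pics/bcrop.png

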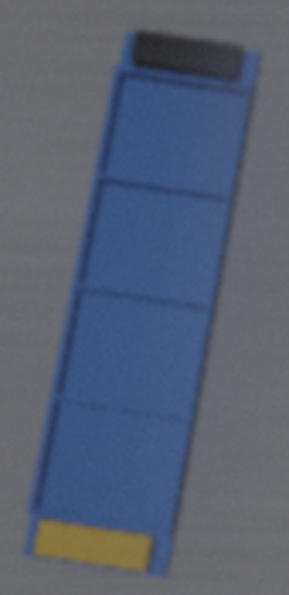

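Run:
```python
import sys
sys.path.insert(0,'.')
from h import *
f=np.load("pics/top0.npz")
im=f["image"]; P=cloud(f)
hsv=cv2.cvtColor(im,cv2.COLOR_RGB2HSV)
def W(crop,x,y,z):
    ox,oy={'g':(300,110),'b':(115,100)}[crop]
    return world(f,ox+(x+.5)/3.4-.5,oy+(y+.5)/3.4-.5,z)
print("z yellow g", P[270,355],"b",P[260,142],"pocket floor b",P[200,160], "lugbase",P[158,333])
for nm,h,sm in [("yellow",(15,32),110),("green",(45,80),90),("red",(0,8),100),("red2",(172,180),100)]:
    m=((hsv[...,0]>=h[0])&(hsv[...,0]<=h[1])&(hsv[...,1]>sm)&(hsv[...,2]>60)).astype(np.uint8)
    n,l,s,c=cv2.connectedComponentsWithStats(m)
    for i in range(1,n):
        if s[i,4]>60 and 110<c[i][0]<390 and 100<c[i][1]<290:
            r=cv2.minAreaRect(np.argwhere(l==i)[:,::-1].astype(np.float32))
            q=P[l==i]
            print(nm,s[i],r,"z",np.percentile(q[:,2],[5,50,95]).round(4))
            z={"yellow":.023,"green":.011}.get(nm,.05)
            print("  c",world(f,*r[0],z),"corners",[world(f,*p,z)[:2].round(4).tolist() for p in cv2.boxPoints(r)])
# manual: rack corners
for k,pts in {'b':[(129,31),(261,53),(167,575),(25,552)],'g':[(35,45),(170,35),(257,565),(115,575)]}.items():
    w=[W(k,*p,.005)[:2] for p in pts]; w=np.array(w)
    print(k,w.round(4).tolist(),"ctr",w.mean(0).round(4), "len",np.linalg.norm((w[2]+w[3]-w[0]-w[1])/2), "wid",np.linalg.norm((w[1]+w[2]-w[0]-w[3])/2),
     "ang", np.degrees(np.arctan2(*((w[0]+w[1]-w[2]-w[3])/2)[::-1])))
```

```text
z yellow g [ 0.38713775 -0.22992472  0.02480126] b [0.39585992 0.21568838 0.02477607] pocket floor b [0.5249109  0.18950388 0.00633632] lugbase [ 0.62840105 -0.18608324  0.01377608]
yellow [126 254  33  13 282] ((141.97108459472656, 260.1878356933594), (31.9320125579834, 8.895345687866211), 8.746161460876465) z [0.0211 0.0242 0.0266]
  c [0.39544765 0.21612116 0.023     ] corners [[0.3905, 0.25], [0.4087, 0.2485], [0.4004, 0.1822], [0.3823, 0.1839]]
yellow [338 264  34  14 326] ((354.72821044921875, 270.6734313964844), (9.908302307128906, 32.967620849609375), 82.23483276367188) z [0.0204 0.0234 0.0264]
  c [ 0.385691   -0.22977722  0.023     ] corners [[0.3903, -0.194], [0.4013, -0.2631], [0.3811, -0.2656], [0.3701, -0.1967]]
green [326 141  10  18 121] ((330.5860900878906, 149.4467315673828), (17.654468536376953, 7.9671454429626465), 84.80557250976562) z [0.0091 0.0118 0.0153]
  c [ 0.64827414 -0.18127503  0.011     ] corners [[0.6672, -0.1706], [0.6694, -0.1884], [0.6295, -0.1918], [0.6273, -0.1742]]
green [335 140  10  19 133] ((339.7804870605469, 149.0244140625), (18.773359298706055, 7.951070785522461), 83.6598129272461) z [0.0098 0.0523 0.0559]
  c [ 0.64989014 -0.20175051  0.011     ] corners [[0.6699, -0.1907], [0.6724, -0.2083], [0.6301, -0.2128], [0.6275, -0.1952]]
red [332 170  18  18 202] ((340.5, 179.00001525878906), (16.26345443725586, 17.677669525146484), 45.0) z [0.0077 0.0293 0.053 ]
  c [ 0.57539127 -0.19481808  0.05      ] corners [[0.5735, -0.1695], [0.6012, -0.196], [0.5772, -0.2202], [0.5498, -0.1937]]
b [[0.7307, 0.2188], [0.7186, 0.1311], [0.3785, 0.1729], [0.3903, 0.2621]] ctr [0.5545 0.1962] len 0.3429251586177906 wid 0.08922283612461365 ang -7.132067135071196
g [[0.7097, -0.1358], [0.7195, -0.2256], [0.3756, -0.2781], [0.3671, -0.1885]] ctr [ 0.543 -0.207] len 0.3472458159486926 wid 0.09018151476157427 ang 8.70821365978331
```

Run:
```python
import sys
sys.path.insert(0,'.')
from h import *
f=np.load("pics/top0.npz")
im=f["image"]; P=cloud(f)
Q=P[110:285,300:385]
a=np.radians(8.7); ex=np.array([np.cos(a),np.sin(a)]); ey=np.array([-ex[1],ex[0]])
y0=np.array([.386,-.2302])
s=(Q[...,:2]-y0)@ex; t=(Q[...,:2]-y0)@ey
for k in (51,123,195,267):
    for lo,hi in ((.042,.062),(.03,.062),(.009,.014)):
        m=(abs(s-k/1000)<.033)&(abs(t)<.036)&(Q[...,2]>lo)&(Q[...,2]<hi)
        q=np.c_[s[m],t[m]]*1000
        if len(q)<5: continue
        r=cv2.minAreaRect(q.astype(np.float32))
        print(k,lo,len(q),"mean",q.mean(0).round(1),"bb",q.min(0).round(1),q.max(0).round(1),"rect",np.round(r[0],1),np.round(r[1],1),round(r[2],1))
hgt=np.clip(Q[...,2]*4000,0,255).astype(np.uint8)
cv2.imwrite("pics/gh.png",cv2.resize(hgt,None,fx=3.4,fy=3.4,interpolation=cv2.INTER_NEAREST))
```

```text
51 0.042 166 mean [48.3  0.6] bb [ 26.7 -16.5] [69.6 19.2] rect [48.9  0.7] [34.9 43. ] 86.9
51 0.03 246 mean [48.2  0.8] bb [ 26.7 -16.5] [70.1 19.2] rect [48.9  0.7] [34.9 43. ] 86.9
51 0.009 96 mean [49.  -0.1] bb [ 18.7 -32. ] [82.8 30.3] rect [50.7 -0.7] [63.7 62.4] 0.6
123 0.042 152 mean [123.4  -6.3] bb [109.9 -21.2] [137.    6.9] rect [123.3  -6.7] [26.2 27.2] 12.9
123 0.03 169 mean [123.1  -5.3] bb [109.9 -21.2] [137.3   6.9] rect [123.3  -6.7] [27.3 26.8] 27.8
123 0.009 134 mean [1.217e+02 1.000e-01] bb [ 91.  -31.6] [155.3  33.2] rect [122.9   1.2] [65.7 62.6] 87.7
195 0.042 103 mean [194.    4.6] bb [175.8 -13.8] [211.5  23. ] rect [193.7   4.8] [36.5 35.5] 24.4
195 0.03 151 mean [194.2   4.4] bb [175.8 -13.8] [211.5  23. ] rect [193.7   5. ] [36.5 35.6] 22.5
195 0.009 80 mean [194.6   2.1] bb [162.4 -21.5] [225.6  35.9] rect [195.4   7.8] [51.2 62.3] 82.8
267 0.042 105 mean [265.4  -1.7] bb [252.9 -10.9] [278.8   6. ] rect [265.9  -2.6] [15.9 25. ] 84.4
267 0.03 127 mean [264.9  -0.9] bb [252.9 -10.9] [279.    6.1] rect [265.8  -2.2] [16.4 24.9] 82.6
267 0.009 223 mean [264.3   2.3] bb [234.6 -31.3] [299.9  34.1] rect [270.5   1.9] [66.6 59.8] 9.7
```

View pics/gh.png

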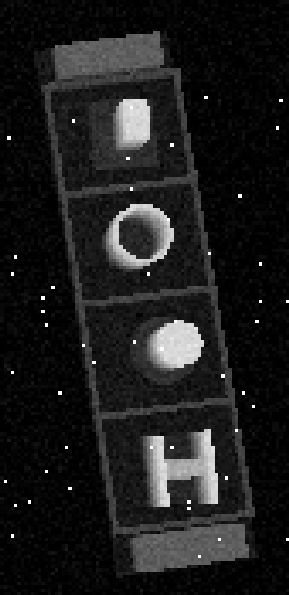

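>>> move_arm([
  [0.01,0.03,0,0],
  [0.03,0.06,0,-0.05],
  [0.06,0.1,0,-0.1],
  [0.09,0.14,0,-0.16],
  [0.13,0.17,0,-0.16],
  [0.17,0.2,0,-0.16],
  [0.21,0.23,-0.02,-0.16],
  [0.25,0.255,-0.04,-0.16],
  [0.28,0.275,-0.07,-0.16],
  [0.3,0.286,-0.1,-0.16],
  [0.3,0.286,-0.1,-0.16],
  [0.3,0.286,-0.1,-0.16],
  [0.3,0.286,-0.1,-0.16],
], gripper=-1, newtons=40)

```text
clock: 1.72
position: [0.4338, -0.2225, 0.1325]
ee_rot: [179.9, -0.1, 5.5]
force: [0.5, -0.6, -0.8]
gripper_width: 0.999
```

Run:
```python
from cell import bot
import cv2,numpy as np
o=bot.get_obs(); print(o["clock"],o["position"],o["ee_rot"],o["force"])
f=bot.grab_frame("wrist"); cv2.imwrite("pics/w1.png",f["image"][:,:,::-1]); print(f["tool_from_camera"],f["fx"],f["cx"],f["cy"])
np.savez("pics/w1.npz",**f,pos=o["position"],rpy=o["ee_rot"])
```

```text
1.725 [ 0.43380831 -0.2225047   0.13247373] [ 1.79936485e+02 -7.88732357e-02  5.53015890e+00] [ 0.5257666  -0.57888459 -0.77744679]
[[-3.50695573e-04 -9.58222283e-01 -2.86024357e-01  7.09565961e-02]
 [ 9.99999697e-01 -5.34759488e-04  5.65416849e-04 -1.14269198e-04]
 [-6.94749263e-04 -2.86024072e-01  9.58222181e-01 -1.43017463e-01]
 [ 0.00000000e+00  0.00000000e+00  0.00000000e+00  1.00000000e+00]] 331.1532783464435 261.2653656661861 193.82174186267204
```

View pics/w1.png

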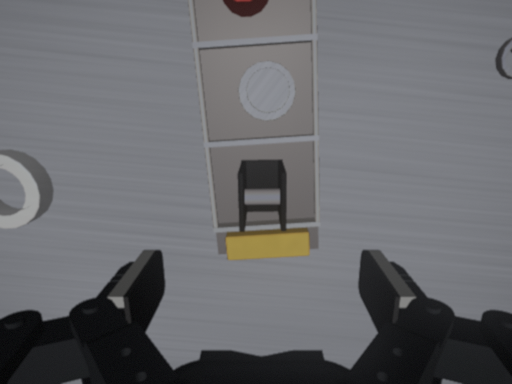

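```bash
cat >> h.py <<'E'
from scipy.spatial.transform import Rotation as Ro
def wcloud(f,pos,rpy):
    R=Ro.from_euler('xyz',rpy,degrees=True).as_matrix(); T=f["tool_from_camera"]
    v,u=np.mgrid[:384,:512]; s=f["range_z"]
    d=np.dstack([(u-f["cx"])/f["fx"],(v-f["cy"])/f["fy"],np.ones_like(s)])*s[...,None]
    return (d@T[:3,:3].T+T[:3,3])@R.T+pos
def objs(P,boxes,lo=.042,hi=.062):
    for n,(x,y) in boxes.items():
        m=(abs(P[...,0]-x)<.034)&(abs(P[...,1]-y)<.034)&(P[...,2]>lo)&(P[...,2]<hi)
        q=P[m]*1000
        if len(q)<10: print(n,len(q)); continue
        r=cv2.minAreaRect(q[:,:2].astype(np.float32))
        print(n,len(q),np.round(r[0],1),np.round(r[1],1),round(r[2],1),"z95",np.percentile(q[:,2],95).round(1))
E
python3 - <<'E'
import sys
sys.path.insert(0,'.')
from h import *
f=np.load("pics/w1.npz"); P=wcloud(f,f["pos"],f["rpy"])
objs(P,{"ch":(.434,-.222),"bu":(.509,-.218),"cup":(.577,-.196)})
E
```

```text
ch 1149 [ 432.6 -223.3] [44.  34.1] 6.6 z95 54.2
bu 1510 [ 508.  -219.7] [27.2 27.4] 60.4 z95 54.5
cup 113 [ 558.7 -199.5] [ 2.9 18.1] 6.1 z95 51.4
```

>>> move_arm([
  [-0.001,-0.001,-0.02,0.01],
  [-0.001,-0.001,-0.05,0.01],
  [-0.001,-0.001,-0.08,0.01],
  [-0.001,-0.001,-0.1,0.01],
  [-0.001,-0.001,-0.11,0.01],
  [-0.001,-0.001,-0.11,0.01],
  [-0.001,-0.001,-0.11,0.01],
])

```text
clock: 2.65
position: [0.4336, -0.2232, 0.0222]
ee_rot: [179.9, -0.1, 6.2]
force: [-0.5, -0.4, 0.6]
gripper_width: 1.0
```

>>> move_arm([
  [0,0,0,0],
  [0,0,0,0],
  [0,0,0,0],
  [0,0,0,0],
  [0,0,0,0],
  [0,0,0,0],
  [0,0,0,0],
  [0,0,0,0],
], gripper=1, newtons=40)

```text
clock: 3.65
position: [0.4332, -0.2229, 0.0217]
ee_rot: [180.0, -0.0, 6.2]
force: [-0.0, 0.1, 5.3]
gripper_width: 0.387
```

>>> move_arm([
  [0,0,0.01,0],
  [0,0,0.03,0],
  [0,0,0.06,0],
  [0,0,0.09,0],
  [0,0,0.11,0],
  [0,0,0.11,0],
  [0,0,0.11,0],
])

```text
clock: 4.53
position: [0.4321, -0.2222, 0.1305]
ee_rot: [-179.9, 0.1, 6.2]
force: [0.4, 0.3, -1.6]
gripper_width: 0.392
```

```bash
cat > snap.py <<'E'
import sys
from h import *
from cell import bot
n=sys.argv[1]; t=sys.argv[2]
o=bot.get_obs(); f=bot.grab_frame(n)
print(o["clock"],o["position"].round(4),o["ee_rot"].round(2),o["force"].round(2),round(o["gripper_width"],3))
cv2.imwrite(f"pics/{t}.png",f["image"][:,:,::-1]); np.savez(f"pics/{t}.npz",**f,pos=o["position"],rpy=o["ee_rot"])
E
python3 snap.py wrist w2
```

```text
4.525 [ 0.4321 -0.2222  0.1305] [-1.7995e+02  7.0000e-02  6.1800e+00] [ 0.37  0.27 -1.65] 0.392
```

View pics/w2.png

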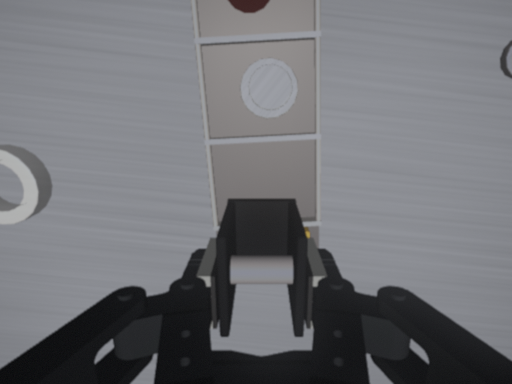

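>>> move_arm([
  [0.008,0.015,0,0],
  [0.02,0.04,0,-0.03],
  [0.04,0.075,0,-0.06],
  [0.06,0.11,0,-0.1],
  [0.085,0.15,0,-0.14],
  [0.107,0.19,0,-0.18],
  [0.13,0.23,0,-0.23],
  [0.152,0.27,0,-0.23],
  [0.175,0.31,0,-0.23],
  [0.195,0.345,0,-0.23],
  [0.212,0.376,0,-0.23],
  [0.223,0.396,0,-0.23],
  [0.2285,0.406,0,-0.23],
  [0.2285,0.406,0,-0.23],
  [0.2285,0.406,0,-0.23],
])

```text
clock: 6.45
position: [0.6519, 0.0095, 0.1313]
ee_rot: [-177.0, 0.2, -0.6]
force: [-1.1, -0.2, -1.4]
gripper_width: 0.391
```

```bash
python3 snap.py wrist w3; python3 snap.py top t3
python3 - <<'E'
import cv2
a=cv2.imread('pics/t3.png')[90:290,100:400]; cv2.imwrite('pics/t3c.png',cv2.resize(a,None,fx=2.6,fy=2.6))
E
```

```text
6.45 [0.6519 0.0095 0.1313] [-177.02    0.18   -0.58] [-1.07 -0.18 -1.36] 0.391
6.5 [0.6524 0.0097 0.1314] [-1.7701e+02  1.4000e-01 -5.7000e-01] [ 1.73  0.14 -1.02] 0.394
```

View pics/w3.png

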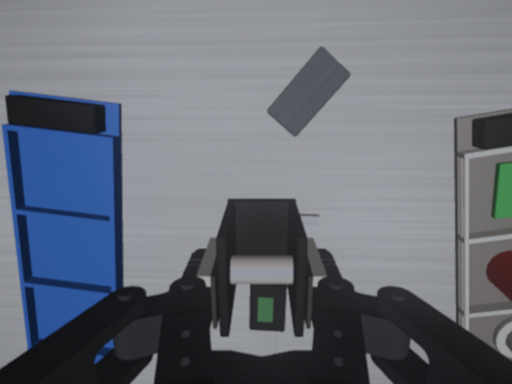

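View pics/t3c.png

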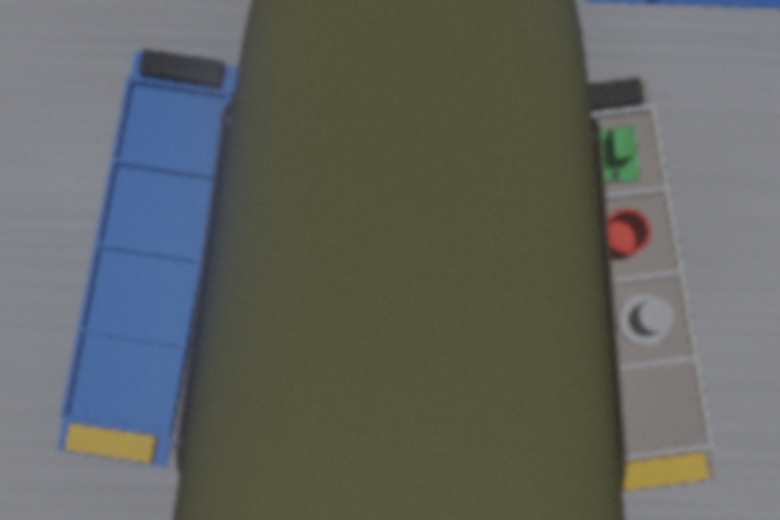

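Run:
```python
from cell import bot
o=bot.get_obs(); print(o["joint_positions"].round(2),o["qd"].round(2),o["tau"].round(1),o["moment"])
```

```text
[ -0.63  30.36   1.16  60.96   2.99 179.94] [-0.07 -0.45 -0.84  0.11 -0.16 -0.01] [  0.1 -54.9  25.1   0.    0.2   0. ] [-0.08216045  0.0246858   0.02792276]
```

>>> move_arm([
  [0,0,0,0.1],
  [0,0,0,0.25],
  [0,0,0,0.4],
  [0,0,0,0.5],
  [0,0,0,0.5],
  [0,0,0,0.5],
  [0,0,0,0.5],
])

```text
clock: 7.42
position: [0.6516, 0.0094, 0.1314]
ee_rot: [-177.0, 0.2, 28.0]
force: [-1.4, 0.4, -0.8]
gripper_width: 0.389
```

>>> move_arm([
  [0,0,0,0.1],
  [0,0,0,0.27],
  [0,0,0,0.44],
  [0,0.01,0,0.61],
  [0,0.02,0,0.78],
  [0,0.035,0,0.95],
  [0,0.05,0,1.12],
  [0,0.065,0,1.29],
  [0.002,0.08,0,1.46],
  [0.004,0.095,0,1.63],
  [0.006,0.11,0,1.8],
  [0.008,0.125,0,1.97],
  [0.0095,0.14,0,2.14],
  [0.0095,0.155,0,2.3],
  [0.0095,0.165,0,2.43],
  [0.0095,0.1735,0,2.53],
  [0.0095,0.1735,0,2.53],
  [0.0095,0.1735,0,2.53],
])

```text
clock: 9.68
position: [0.6612, 0.1827, 0.1313]
ee_rot: [-177.0, 0.2, 172.9]
force: [0.9, -0.1, -2.1]
gripper_width: 0.394
```

```bash
python3 snap.py wrist w4
python3 - <<'E'
from cell import bot
print(bot.get_obs()["joint_positions"].round(2))
E
```

```text
9.675 [0.6612 0.1827 0.1313] [-1.7700e+02  1.6000e-01  1.7293e+02] [ 0.94 -0.07 -2.11] 0.394
[16.75 34.39  8.49 65.16 -2.8  23.84]
```

View pics/w4.png

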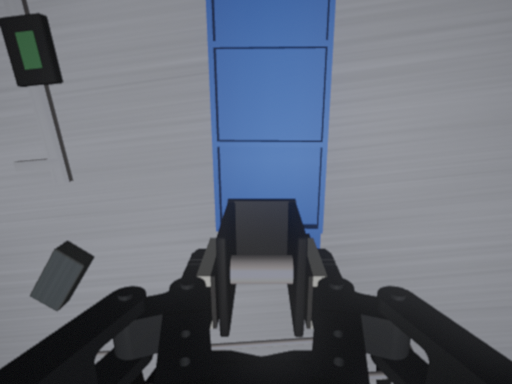

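Run:
```python
import sys
sys.path.insert(0,'.')
from h import *
f=np.load("pics/w4.npz"); P=wcloud(f,f["pos"],f["rpy"])
im=f["image"]; hsv=cv2.cvtColor(im,cv2.COLOR_RGB2HSV)
m=(hsv[...,0]>100)&(hsv[...,0]<125)&(hsv[...,1]>130)&(hsv[...,2]>50)
a=np.radians(-7.1); ex=np.array([np.cos(a),np.sin(a)]); ey=np.array([-ex[1],ex[0]])
yb=np.array([.396,.2161])
s=(P[...,:2]-yb)@ex*1000; t=(P[...,:2]-yb)@ey*1000
for lo,hi in ((150,175),(180,205),(210,230),(230,250)):
    k=m&(s>lo)&(s<hi); print(lo,np.percentile(t[k],[1,50,99]).round(1),np.percentile(P[k][:,2],[5,50,95]).round(4))
w=m&(P[...,2]>.0135)&(P[...,2]<.019)&(abs(t)<35)
h=np.histogram(s[w],bins=np.arange(100,300,3)); print([(int(b),int(c)) for c,b in zip(*h) if c>60])
objs(P,{"ch":(.661,.183)},lo=.10,hi=.18)
```

```text
150 [-44.5  -0.9  42.2] [0.0043 0.0058 0.0169]
180 [-44.2  -0.   41.7] [0.0043 0.0055 0.0167]
210 [-44.3 -13.4  40.2] [0.0043 0.0056 0.0164]
230 [-44.5 -26.5  40.3] [0.0044 0.006  0.1237]
[(154, 256), (157, 395), (226, 180)]
ch 12575 [658.  182.3] [68.4 44.4] 82.8 z95 176.3
```

>>> move_arm([
  [-0.002,-0.001,-0.02,0],
  [-0.002,-0.001,-0.045,0],
  [-0.002,-0.001,-0.07,0],
  [-0.002,-0.001,-0.09,0],
  [-0.002,-0.001,-0.1,0],
  [-0.002,-0.001,-0.105,0],
  [-0.002,-0.001,-0.108,0],
  [-0.002,-0.001,-0.108,0],
  [-0.002,-0.001,-0.108,0],
])

```text
clock: 10.85
position: [0.6597, 0.1822, 0.024]
ee_rot: [-177.0, 0.2, 173.0]
force: [0.9, 0.0, -1.2]
gripper_width: 0.391
```

>>> move_arm([
  [0,0,-0.001,0],
  [0,0,-0.001,0],
  [0,0,-0.001,0],
])

```text
clock: 11.22
position: [0.6595, 0.1821, 0.0226]
ee_rot: [-177.0, 0.2, 173.0]
force: [0.4, 0.2, -0.8]
gripper_width: 0.392
```

>>> move_arm([
  [0,0,0,0],
  [0,0,0,0],
  [0,0,0,0],
  [0,0,0,0],
  [0,0,0,0],
  [0,0,0,0],
  [0,0,0.02,0],
  [0,0,0.05,0],
  [0,0,0.08,0],
  [0,0,0.11,0],
  [0,0,0.11,0],
], gripper=-1)

```text
clock: 12.6
position: [0.6613, 0.1826, 0.1355]
ee_rot: [-177.2, 0.5, 173.0]
force: [1.0, 0.1, 0.3]
gripper_width: 0.996
```

```bash
python3 snap.py wrist w5
python3 - <<'E'
from h import *
f=np.load("pics/w5.npz"); P=wcloud(f,f["pos"],f["rpy"])
objs(P,{"ch":(.66,.182)})
E
```

```text
12.6 [0.6613 0.1826 0.1355] [-177.16    0.49  173.03] [1.03 0.08 0.29] 0.996
ch 1090 [656.5 181.5] [34.4 44.6] 83.1 z95 54.0
```

View pics/w5.png

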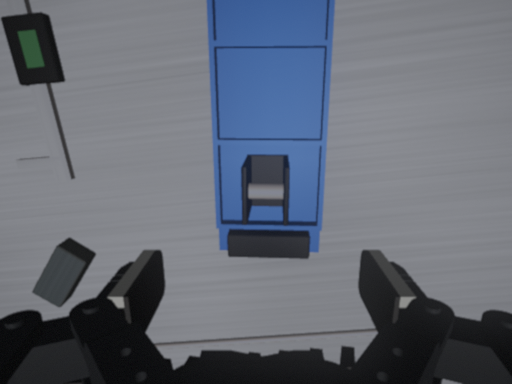

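>>> move_arm([
  [-0.006,-0.015,0,0.03],
  [-0.015,-0.04,0,0.08],
  [-0.03,-0.08,0,0.14],
  [-0.045,-0.12,0,0.2],
  [-0.06,-0.16,0,0.274],
  [-0.075,-0.2,0,0.274],
  [-0.09,-0.24,0,0.274],
  [-0.105,-0.28,0,0.274],
  [-0.12,-0.32,0,0.274],
  [-0.135,-0.36,0,0.274],
  [-0.145,-0.385,0,0.274],
  [-0.15,-0.398,0,0.274],
  [-0.151,-0.401,0,0.274],
  [-0.151,-0.401,0,0.274],
  [-0.151,-0.401,0,0.274],
])

```text
clock: 14.52
position: [0.5086, -0.2181, 0.1322]
ee_rot: [-177.0, 0.2, -171.2]
force: [-0.6, 0.4, -0.8]
gripper_width: 1.001
```

```bash
python3 snap.py wrist w6
python3 - <<'E'
from h import *
f=np.load("pics/w6.npz"); P=wcloud(f,f["pos"],f["rpy"])
objs(P,{"bu":(.509,-.219),"cup":(.577,-.196)})
E
```

```text
14.525 [ 0.5086 -0.2181  0.1322] [-1.7703e+02  1.6000e-01 -1.7119e+02] [-0.62  0.38 -0.84] 1.001
bu 1258 [ 507.2 -219.5] [27.3 27.4] 74.6 z95 54.2
cup 983 [ 575.2 -197.3] [37.4 36.9] 49.3 z95 51.7
```

View pics/w6.png

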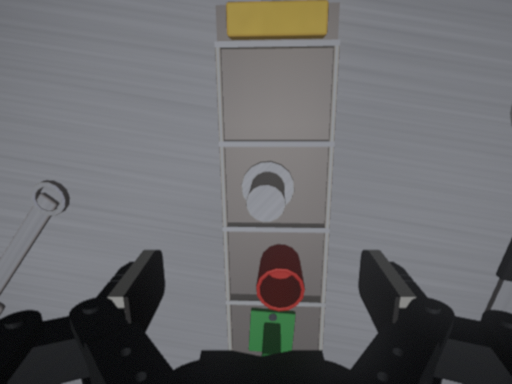

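>>> move_arm([
  [-0.001,-0.001,-0.02,0],
  [-0.001,-0.001,-0.05,0],
  [-0.001,-0.001,-0.08,0],
  [-0.001,-0.001,-0.1,0],
  [-0.001,-0.001,-0.11,0],
  [-0.001,-0.001,-0.11,0],
  [-0.001,-0.001,-0.11,0],
])

```text
clock: 15.45
position: [0.5081, -0.2201, 0.0232]
ee_rot: [-177.0, 0.2, -171.3]
force: [-0.1, -0.8, -0.0]
gripper_width: 1.002
```

>>> move_arm([
  [0,0,0,0],
  [0,0,0,0],
  [0,0,0,0],
  [0,0,0,0],
  [0,0,0,0],
  [0,0,0,0],
  [0,0,0,0],
  [0,0,0,0],
], gripper=1, newtons=40)

```text
clock: 16.45
position: [0.5073, -0.2198, 0.0231]
ee_rot: [-177.0, 0.2, -171.3]
force: [-2.1, 2.6, 5.6]
gripper_width: 0.307
```

>>> move_arm([
  [0,0,0.01,0],
  [0,0,0.03,0],
  [0,0,0.06,0],
  [0,0,0.09,0],
  [0,0,0.11,0],
  [0,0,0.11,0],
  [0,0,0.11,0],
])

```text
clock: 17.32
position: [0.5066, -0.2197, 0.1316]
ee_rot: [-177.1, 0.1, -171.3]
force: [0.0, 0.1, -1.9]
gripper_width: 0.307
```

```bash
python3 snap.py wrist w7
```

```text
17.325 [ 0.5066 -0.2197  0.1316] [-1.7706e+02  1.0000e-01 -1.7127e+02] [ 0.04  0.09 -1.88] 0.307
```

View pics/w7.png

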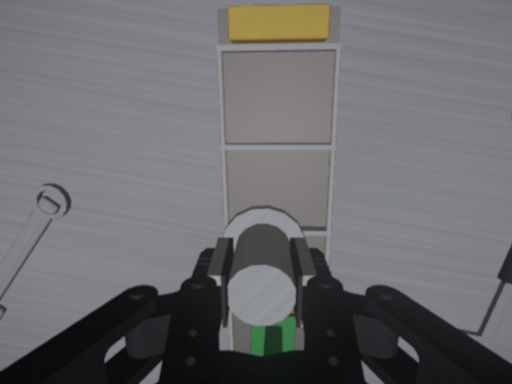

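>>> move_arm([
  [0.003,0.015,0,0],
  [0.008,0.04,0,-0.05],
  [0.016,0.08,0,-0.1],
  [0.024,0.12,0,-0.16],
  [0.032,0.16,0,-0.22],
  [0.04,0.2,0,-0.274],
  [0.048,0.24,0,-0.274],
  [0.056,0.28,0,-0.274],
  [0.064,0.32,0,-0.274],
  [0.072,0.36,0,-0.274],
  [0.078,0.39,0,-0.274],
  [0.08,0.406,0,-0.274],
  [0.0805,0.411,0,-0.274],
  [0.0805,0.411,0,-0.274],
  [0.0805,0.411,0,-0.274],
  [0.0805,0.411,0,-0.274],
])

```text
clock: 19.38
position: [0.5877, 0.1901, 0.1325]
ee_rot: [-177.0, 0.2, 173.0]
force: [-0.3, 1.4, -1.8]
gripper_width: 0.309
```

```bash
python3 snap.py wrist w8
```

```text
19.375 [0.5877 0.1901 0.1325] [-1.7701e+02  1.7000e-01  1.7296e+02] [-0.29  1.43 -1.8 ] 0.309
```

View pics/w8.png

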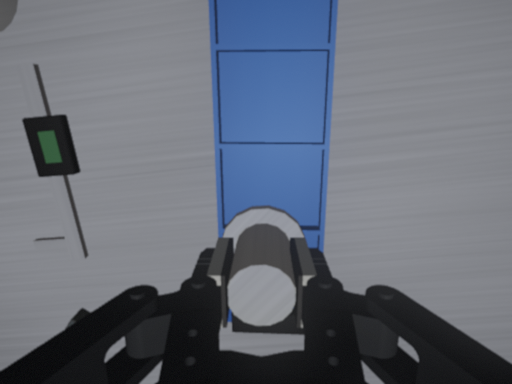

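>>> move_arm([
  [0,0,-0.02,0],
  [0,0,-0.045,0],
  [0,0,-0.07,0],
  [0,0,-0.09,0],
  [0,0,-0.1,0],
  [0,0,-0.105,0],
  [0,0,-0.108,0],
  [0,0,-0.109,0],
  [0,0,-0.109,0],
  [0,0,-0.109,0],
])

```text
clock: 20.68
position: [0.588, 0.1911, 0.0238]
ee_rot: [-177.0, 0.2, 173.0]
force: [-0.3, 0.4, -1.1]
gripper_width: 0.31
```

>>> move_arm([
  [0,0,-0.001,0],
  [0,0,-0.001,0],
])

```text
clock: 20.92
position: [0.5881, 0.1911, 0.0231]
ee_rot: [-177.0, 0.2, 173.0]
force: [-1.1, 0.1, 4.5]
gripper_width: 0.311
```

>>> move_arm([
  [0,0,0,0],
  [0,0,0,0],
  [0,0,0,0],
  [0,0,0,0],
  [0,0,0,0],
  [0,0,0,0],
  [0,0,0.02,0],
  [0,0,0.05,0],
  [0,0,0.08,0],
  [0,0,0.11,0],
  [0,0,0.11,0],
  [0,0,0.11,0],
], gripper=-1)

```text
clock: 22.42
position: [0.5872, 0.1909, 0.1316]
ee_rot: [-177.0, 0.1, 173.0]
force: [-0.3, -0.4, -0.1]
gripper_width: 0.996
```

```bash
python3 snap.py wrist w9
python3 - <<'E'
from h import *
f=np.load("pics/w9.npz"); P=wcloud(f,f["pos"],f["rpy"])
objs(P,{"ch":(.66,.182),"bu":(.588,.191)})
E
```

```text
22.425 [0.5872 0.1909 0.1316] [-1.7700e+02  1.2000e-01  1.7303e+02] [-0.33 -0.39 -0.09] 0.996
ch 894 [656.2 181.3] [34.  44.7] 83.3 z95 53.8
bu 1265 [588.2 190.8] [27.  27.5] 84.2 z95 54.3
```

View pics/w9.png

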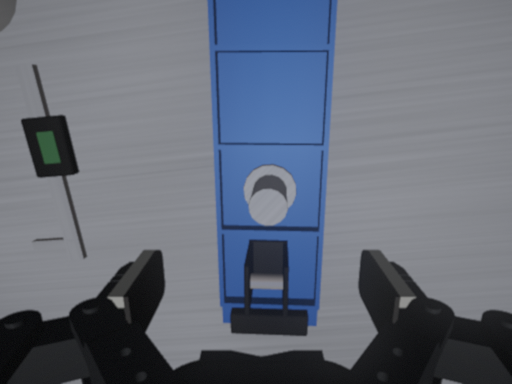

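>>> move_arm([
  [0,-0.015,0,0.03],
  [-0.001,-0.04,0,0.08],
  [-0.002,-0.08,0,0.14],
  [-0.003,-0.12,0,0.2],
  [-0.005,-0.16,0,0.274],
  [-0.006,-0.2,0,0.274],
  [-0.007,-0.24,0,0.274],
  [-0.009,-0.28,0,0.274],
  [-0.01,-0.32,0,0.274],
  [-0.011,-0.355,0,0.274],
  [-0.012,-0.377,0,0.274],
  [-0.012,-0.386,0,0.274],
  [-0.012,-0.388,0,0.274],
  [-0.012,-0.388,0,0.274],
  [-0.012,-0.388,0,0.274],
])

```text
clock: 24.35
position: [0.5758, -0.196, 0.1324]
ee_rot: [-177.0, 0.2, -171.2]
force: [0.2, -0.2, -0.0]
gripper_width: 1.002
```

```bash
python3 snap.py wrist w10
python3 - <<'E'
from h import *
f=np.load("pics/w10.npz"); P=wcloud(f,f["pos"],f["rpy"])
objs(P,{"cup":(.577,-.196),"lug":(.65,-.192)})
E
```

```text
24.35 [ 0.5758 -0.196   0.1324] [-1.7703e+02  1.6000e-01 -1.7119e+02] [ 0.18 -0.16 -0.04] 1.002
cup 908 [ 575.4 -197.3] [37.2 36.9] 25.1 z95 51.9
lug 721 [ 647.7 -193.3] [26.3 16. ] 5.5 z95 54.0
```

View pics/w10.png

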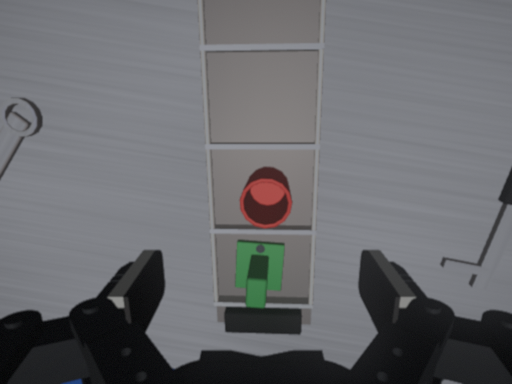

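>>> move_arm([
  [0,-0.001,-0.02,0],
  [0,-0.001,-0.05,0],
  [0,-0.001,-0.08,0],
  [0,-0.001,-0.1,0],
  [0,-0.001,-0.111,0],
  [0,-0.001,-0.111,0],
  [0,-0.001,-0.111,0],
])

```text
clock: 25.28
position: [0.5766, -0.1981, 0.0223]
ee_rot: [-177.0, 0.3, -171.3]
force: [0.4, 0.1, 0.4]
gripper_width: 0.996
```

>>> move_arm([
  [0,0,0,0],
  [0,0,0,0],
  [0,0,0,0],
  [0,0,0,0],
  [0,0,0,0],
  [0,0,0,0],
  [0,0,0,0],
  [0,0,0,0],
], gripper=1, newtons=40)

```text
clock: 26.28
position: [0.576, -0.1979, 0.0221]
ee_rot: [-177.0, 0.2, -171.3]
force: [-0.6, -0.3, 6.1]
gripper_width: 0.416
```

>>> move_arm([
  [0,0,0.01,0],
  [0,0,0.03,0],
  [0,0,0.06,0],
  [0,0,0.09,0],
  [0,0,0.111,0],
  [0,0,0.111,0],
  [0,0,0.111,0],
])

```text
clock: 27.15
position: [0.5751, -0.1978, 0.1315]
ee_rot: [-177.1, 0.1, -171.3]
force: [-0.4, 0.4, -1.0]
gripper_width: 0.416
```

```bash
python3 snap.py wrist w11
```

```text
27.15 [ 0.5751 -0.1978  0.1315] [-1.7705e+02  9.0000e-02 -1.7127e+02] [-0.41  0.37 -0.96] 0.416
```

View pics/w11.png

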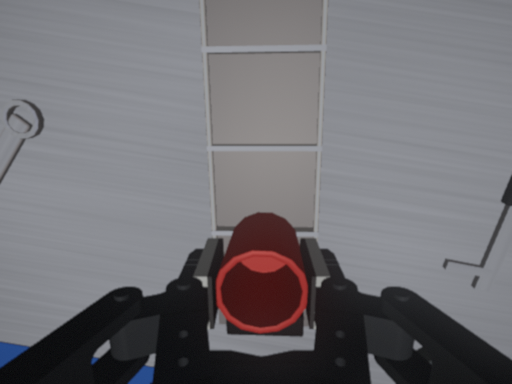

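>>> move_arm([
  [-0.002,0.015,0,0],
  [-0.006,0.04,0,-0.05],
  [-0.012,0.08,0,-0.1],
  [-0.018,0.12,0,-0.16],
  [-0.024,0.16,0,-0.22],
  [-0.03,0.2,0,-0.274],
  [-0.036,0.24,0,-0.274],
  [-0.042,0.28,0,-0.274],
  [-0.048,0.32,0,-0.274],
  [-0.054,0.36,0,-0.274],
  [-0.057,0.385,0,-0.274],
  [-0.059,0.395,0,-0.274],
  [-0.059,0.398,0,-0.274],
  [-0.059,0.398,0,-0.274],
  [-0.059,0.398,0,-0.274],
  [-0.059,0.398,0,-0.274],
])

```text
clock: 29.2
position: [0.5169, 0.1993, 0.1324]
ee_rot: [-177.0, 0.2, 173.0]
force: [0.7, -0.3, -0.6]
gripper_width: 0.422
```

```bash
python3 snap.py wrist w12
```

```text
29.2 [0.5169 0.1993 0.1324] [-1.7701e+02  1.7000e-01  1.7296e+02] [ 0.73 -0.29 -0.57] 0.422
```

View pics/w12.png

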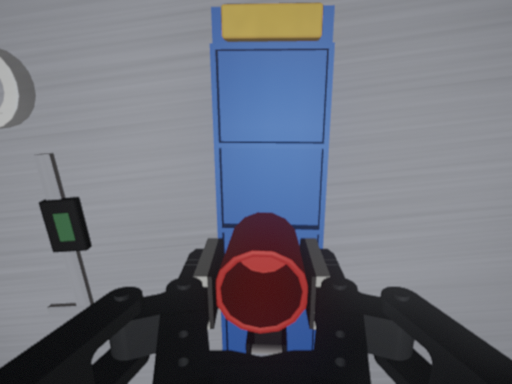

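>>> move_arm([
  [0,0,-0.02,0],
  [0,0,-0.045,0],
  [0,0,-0.07,0],
  [0,0,-0.09,0],
  [0,0,-0.1,0],
  [0,0,-0.105,0],
  [0,0,-0.108,0],
  [0,0,-0.11,0],
  [0,0,-0.11,0],
  [0,0,-0.11,0],
])

```text
clock: 30.5
position: [0.5169, 0.2001, 0.0227]
ee_rot: [-177.0, 0.2, 173.0]
force: [-0.2, 0.4, 0.3]
gripper_width: 0.419
```

>>> move_arm([
  [0,0,0,0],
  [0,0,0,0],
  [0,0,0,0],
  [0,0,0,0],
  [0,0,0,0],
  [0,0,0,0],
  [0,0,0.02,0],
  [0,0,0.05,0],
  [0,0,0.08,0],
  [0,0,0.11,0],
  [0,0,0.11,0],
  [0,0,0.11,0],
], gripper=-1)

```text
clock: 32.0
position: [0.5163, 0.1999, 0.1318]
ee_rot: [-177.0, 0.1, 173.0]
force: [-0.7, -0.0, 0.1]
gripper_width: 1.003
```

```bash
python3 snap.py wrist w13
python3 - <<'E'
from h import *
f=np.load("pics/w13.npz"); P=wcloud(f,f["pos"],f["rpy"])
objs(P,{"bu":(.588,.191),"cup":(.517,.2)})
E
```

```text
32.0 [0.5163 0.1999 0.1318] [-1.7699e+02  1.2000e-01  1.7304e+02] [-0.71 -0.04  0.1 ] 1.003
bu 1115 [588.1 190.7] [27.4 27.8] 61.8 z95 54.0
cup 929 [516.6 200.4] [37.4 36.8] 11.3 z95 52.1
```

View pics/w13.png

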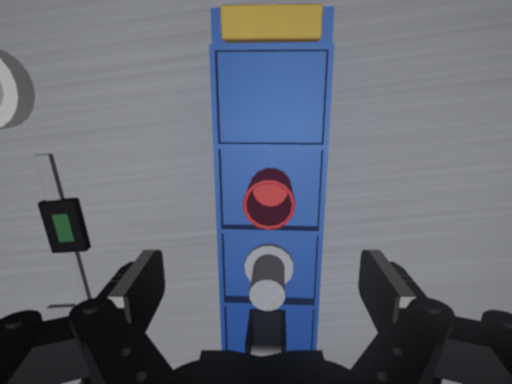

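>>> move_arm([
  [0.005,-0.015,0,0.03],
  [0.013,-0.04,0,0.08],
  [0.026,-0.08,0,0.14],
  [0.04,-0.12,0,0.2],
  [0.053,-0.16,0,0.218],
  [0.066,-0.2,0,0.218],
  [0.08,-0.24,0,0.218],
  [0.093,-0.28,0,0.218],
  [0.106,-0.32,0,0.218],
  [0.12,-0.355,0,0.218],
  [0.127,-0.38,0,0.218],
  [0.131,-0.391,0,0.218],
  [0.131,-0.393,0,0.218],
  [0.131,-0.393,0,0.218],
  [0.131,-0.393,0,0.218],
])

```text
clock: 33.92
position: [0.6475, -0.1918, 0.1325]
ee_rot: [-177.0, 0.2, -174.4]
force: [-0.3, 0.1, -0.4]
gripper_width: 1.0
```

```bash
python3 snap.py wrist w14
python3 - <<'E'
from h import *
f=np.load("pics/w14.npz"); P=wcloud(f,f["pos"],f["rpy"])
objs(P,{"lug":(.65,-.192)})
E
```

```text
33.925 [ 0.6475 -0.1918  0.1325] [-1.7703e+02  1.6000e-01 -1.7440e+02] [-0.34  0.13 -0.42] 1.0
lug 821 [ 648.2 -193.1] [26.1 15.2] 6.3 z95 54.2
```

View pics/w14.png

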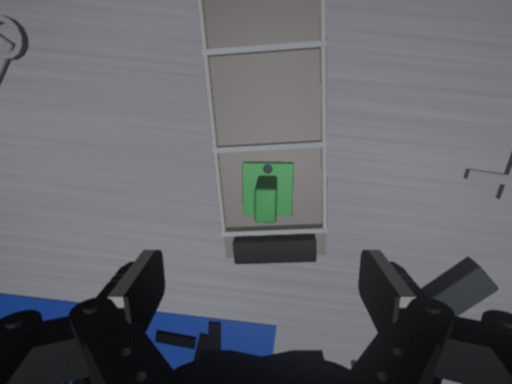

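Lug centred (col ~265, aligned with the jaws). Descend and grasp.

>>> move_arm([
  [0,-0.001,-0.02,0],
  [0,-0.001,-0.05,0],
  [0,-0.001,-0.08,0],
  [0,-0.001,-0.1,0],
  [0,-0.001,-0.11,0],
  [0,-0.001,-0.11,0],
  [0,-0.001,-0.11,0],
])

```text
clock: 34.85
position: [0.6486, -0.1941, 0.0235]
ee_rot: [-177.0, 0.3, -174.5]
force: [0.6, 0.0, 0.0]
gripper_width: 0.999
```

>>> move_arm([
  [0,0,0,0],
  [0,0,0,0],
  [0,0,0,0],
  [0,0,0,0],
  [0,0,0,0],
  [0,0,0,0],
  [0,0,0,0],
  [0,0,0,0],
  [0,0,0,0],
], gripper=1, newtons=40)

```text
clock: 35.98
position: [0.648, -0.1936, 0.0231]
ee_rot: [-177.0, 0.2, -174.5]
force: [-0.3, 2.0, 6.3]
gripper_width: 0.18
```

>>> move_arm([
  [0,0,0.01,0],
  [0,0,0.03,0],
  [0,0,0.06,0],
  [0,0,0.09,0],
  [0,0,0.11,0],
  [0,0,0.11,0],
  [0,0,0.11,0],
])

```text
clock: 36.85
position: [0.647, -0.1939, 0.1313]
ee_rot: [-177.0, 0.1, -174.5]
force: [-0.3, 0.6, -2.0]
gripper_width: 0.178
```

```bash
python3 snap.py wrist w15
```

```text
36.85 [ 0.647  -0.1939  0.1313] [-1.7704e+02  7.0000e-02 -1.7448e+02] [-0.35  0.61 -1.98] 0.178
```

View pics/w15.png

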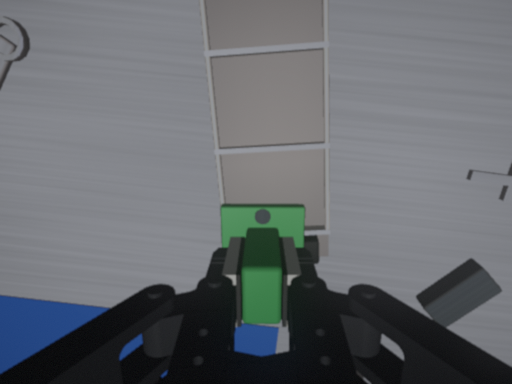

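>>> move_arm([
  [-0.007,0.015,0,0],
  [-0.02,0.04,0,-0.05],
  [-0.038,0.075,0,-0.1],
  [-0.057,0.112,0,-0.15],
  [-0.076,0.15,0,-0.2],
  [-0.096,0.19,0,-0.218],
  [-0.115,0.228,0,-0.218],
  [-0.134,0.266,0,-0.218],
  [-0.153,0.304,0,-0.218],
  [-0.172,0.34,0,-0.218],
  [-0.187,0.37,0,-0.218],
  [-0.197,0.39,0,-0.218],
  [-0.202,0.4,0,-0.218],
  [-0.203,0.4025,0,-0.218],
  [-0.203,0.4025,0,-0.218],
  [-0.203,0.4025,0,-0.218],
  [-0.203,0.4025,0,-0.218],
])

```text
clock: 39.02
position: [0.445, 0.208, 0.1324]
ee_rot: [-177.0, 0.2, 173.0]
force: [-0.1, 0.0, -1.3]
gripper_width: 0.181
```

```bash
python3 snap.py wrist w16
python3 - <<'E'
from h import *
f=np.load("pics/w16.npz"); P=wcloud(f,f["pos"],f["rpy"])
im=f["image"]; hsv=cv2.cvtColor(im,cv2.COLOR_RGB2HSV)
m=(hsv[...,0]>15)&(hsv[...,0]<32)&(hsv[...,1]>110)&(P[...,2]>.018)&(P[...,2]<.028)
q=P[m][:,:2]*1000; print(len(q),cv2.minAreaRect(q.astype(np.float32)))
E
```

```text
39.025 [0.445  0.208  0.1324] [-1.7702e+02  1.7000e-01  1.7297e+02] [-0.06  0.04 -1.27] 0.181
2611 ((394.5513000488281, 215.00833129882812), (67.9910659790039, 21.117828369140625), 83.13011932373047)
```

View pics/w16.png

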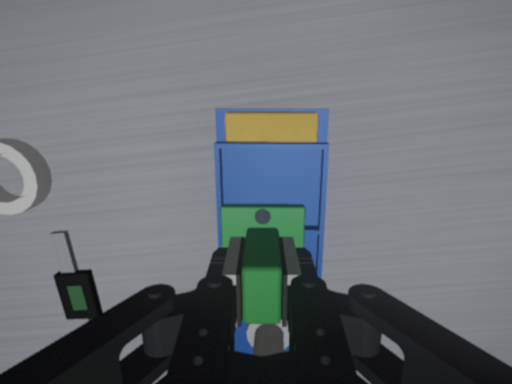

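>>> move_arm([
  [0,0,-0.02,0],
  [0,0,-0.045,0],
  [0,0,-0.07,0],
  [0,0,-0.09,0],
  [0,0,-0.1,0],
  [0,0,-0.105,0],
  [0,0,-0.108,0],
  [0,0,-0.109,0],
  [0,0,-0.109,0],
  [0,0,-0.109,0],
])

```text
clock: 40.33
position: [0.445, 0.2087, 0.0237]
ee_rot: [-177.0, 0.2, 173.0]
force: [-0.1, 0.1, -1.2]
gripper_width: 0.181
```

>>> move_arm([
  [0,0,0,0],
  [0,0,0,0],
  [0,0,0,0],
  [0,0,0,0],
  [0,0,0,0],
  [0,0,0,0],
  [0,0,0.02,0],
  [0,0,0.05,0],
  [0,0,0.08,0],
  [0,0,0.11,0],
  [0,0,0.11,0],
  [0,0,0.11,0],
], gripper=-1)

```text
clock: 41.82
position: [0.4443, 0.2083, 0.1328]
ee_rot: [-177.0, 0.1, 173.0]
force: [-0.5, -0.5, 0.0]
gripper_width: 1.0
```

```bash
python3 snap.py wrist w17
python3 - <<'E'
from h import *
f=np.load("pics/w17.npz"); P=wcloud(f,f["pos"],f["rpy"])
objs(P,{"cup":(.517,.2),"lug":(.445,.209)})
E
```

```text
41.825 [0.4443 0.2083 0.1328] [-1.7699e+02  1.3000e-01  1.7303e+02] [-0.49 -0.53  0.03] 1.0
cup 968 [516.6 200.4] [37.7 36.9] 9.4 z95 51.9
lug 829 [445.  207.1] [16.  25.6] 82.0 z95 54.2
```

View pics/w17.png

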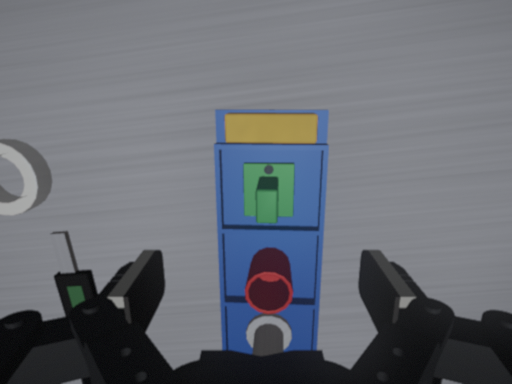

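Lug stands in its pocket. I'll back the arm away so the top camera sees everything for a last check.

>>> move_arm([
  [0,0,0.03,0],
  [-0.02,0,0.06,0],
  [-0.05,0,0.08,0],
  [-0.09,0,0.08,0],
  [-0.13,0,0.08,0],
  [-0.15,0,0.08,0],
  [-0.15,0,0.08,0],
  [-0.15,0,0.08,0],
])

```text
clock: 42.88
position: [0.2959, 0.209, 0.2133]
ee_rot: [-177.0, 0.2, 173.0]
force: [-0.2, -0.7, 0.4]
gripper_width: 1.001
```

```bash
python3 snap.py top t18
python3 - <<'E'
from h import *
f=np.load("pics/t18.npz"); P=cloud(f)
objs(P,{"ch":(.657,.182),"bu":(.588,.191),"cup":(.517,.2),"lug":(.445,.209)})
a=cv2.imread('pics/t18.png')[90:290,100:400]; cv2.imwrite('pics/t18c.png',cv2.resize(a,None,fx=2.6,fy=2.6))
E
```

```text
42.875 [0.2959 0.209  0.2133] [-177.04    0.22  173.03] [-0.2  -0.74  0.45] 1.001
ch 167 [658.2 181. ] [34.9 44.8] 85.0 z95 55.8
bu 153 [590.5 190.1] [26.9 26.5] 1.5 z95 56.8
cup 111 [517.9 200.2] [35.7 35.6] 89.3 z95 54.4
lug 114 [447.8 207.4] [16.4 25.9] 82.4 z95 56.9
```

View pics/t18c.png

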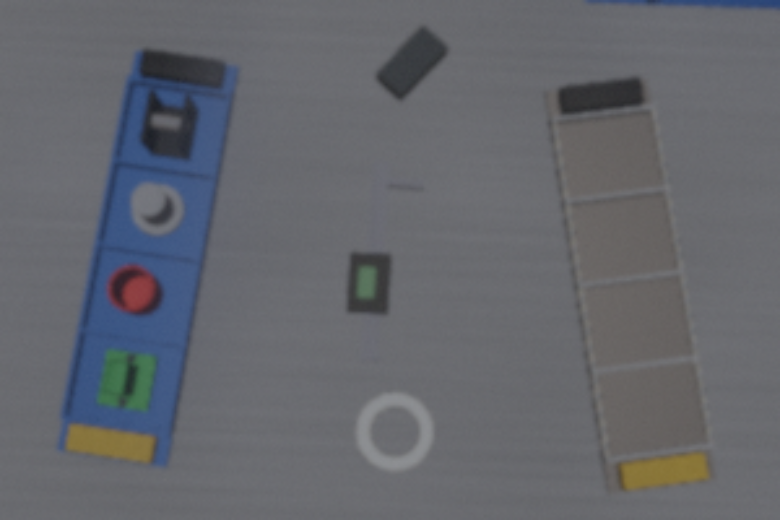

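All four samples are upright in the blue pockets in the right order, and the grey rack is empty.

```bash
python3 -c "
from cell import bot
print(bot.close_job())"
```

```text
the job is handed in; nothing more can be done
None
```

I moved all four samples one at a time, in the order channel, bushing, cup, lug. They went into the blue rack from the pocket farthest from its yellow block to the one next to it. The job was handed in at about 43 s of the 112 s allowed; it reported no verdict.

**Final checks:** From the last top view, each sample is within about 4 mm of its pocket centre along the row and 2 mm across it. Tops are at the right height for standing upright on the pocket floors. The grey rack is empty, and the gripper is open and well clear. The top and wrist cameras disagreed by 1–3 mm, well inside the tolerances.

**What went wrong on the way:** During the first carry the last joint reached its range limit. That stopped the move short and left the tool about 3° tilted. I turned the gripper half a turn and carried on. The tilt stayed for the remaining moves, but every sample still looked upright after release.

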